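Set and lock the depth stop of a stopper-drilling stand

ROBOT

A 6-joint arm with a two-finger parallel gripper is mounted at the origin on a cart in front of the work surface, level with it; the furniture and walls round the work are solid. World frame = base frame: x ahead of the robot, y to its left, z up, the work surface at z = 0. Lengths are in mm, angles in degrees, forces in N, time in s.
With the tool pointing down it reaches from about 300 to 850 mm from the base axis. Payload 4.2 kg.
Tool frame: the origin (TCP) lies on the centre line of the jaws, within the pads' length; the fingertips stand 14 mm ahead of it and the grasp point (between the pads) lies 5 mm behind it; z points along the fingers, y is the direction in which the jaws open and shut (so a half turn about z gives the same grasp; the last joint's range is limited). The gripper opens to 91 mm and grips with 3 to 60 N. Pads are 32 mm wide; open, the fingers measure 118 mm over their backs; the gripper's body (76 mm by 178 mm) begins 60 mm behind the grasp point.
Start: joints at [-64.229, 18.312, 89.639, -0, 72.044, -1.146], TCP at [260.312, -512.718, 227.976] pointing down, gripper open.
Joint ranges: [-177.97, 177.97], [-48.28, 115.42], [12.27, 149.76], [-77.06, 257.06], [2.81, 150.46], [-146.56, 146.56]. Speed limits (degrees/s): [147.25, 147.25, 180, 180, 180, 180].

INTERFACE

Orientations are given as [roll, pitch, yaw] about the fixed x, y, z axes, in that order (R = Rz(yaw) Ry(pitch) Rx(roll)).
In Python, from workcell import env gives the robot as it stands.
- The arm moves only by the tool play_rows, never from a script. Its argument "increments" is a list of rows, each a list of 5 numbers: the shift along the world's x, y, z in mm, then the turn about the world's z in degrees, then the closure, from 0 (fully open) to 1 (shut). In form: [[x, y, z, yaw, fingers], ...]. A call has 1 to 20 rows; each row shifts and turns the commanded pose from where the row before left it; what a row does not reach is not made up. A row lasts 1/8 s, in which the tool goes at most 62.5 mm and 10.7 degrees, less where a joint would pass 70% of its speed; a pose out of reach is approached as far as the arm can. A call is refused whole if a number of a shift passes 62.5 or a number of a turn 10.7, either way. A call with a gripper value outside its range is refused whole. The fingers move at their own pace and stop on an object; "newtons" is the grip in N (left out, the last holds). Time passes only in rows, so rows that do not move let the fingers close. It gives the time, the measured TCP pose, the force and the opening at its end, in the units of the state.
- env.state(): the state, without advancing time (a new reading comes with each control period).
- env.grab_frame(name): name is "side" or "top" or "wrist"; returns the picture (384x512x3 uint8, red, green, blue); there is no depth.
- env.calibration(name): a dict with "fx", "fy", "cx", "cy" (pixels), "dist_coeffs" ([k1, k2, p1, p2, k3] as OpenCV has them; the pictures are not rectified), "R" (3x3) and "t" (3): a world point X has camera coordinates R X + t; the wrist camera has in their place "hand_eye" (4x4, takes a point from camera to tool coordinates, whose origin is the TCP and whose axes are the flange's). Camera axes: x right, y down, z forward; pixel columns grow to the right and rows downward; lengths in mm; the calibration is good to about 2 mm. A picture is of the moment at which its call begins: read the wrist's pose just before it. calibration takes no time and is no camera call.
- env.job_done(): hands the job in, once; it reports no verdict.
The state is a dict: "time_s": time; "qpos": joint angles; "qvel": joint speeds; "effort": joint torques, N m; "ee_pos": TCP position; "ee_rot": TCP orientation; "force": force on the tool from outside, world axes, zero at the start; "torque": the same for the moment, N m; "gripper_width": finger opening in mm.
Only numpy, scipy, OpenCV 4.12 (cv2) and the standard library are available. Lean on these libraries where they do the work, as an engineer would, in place of code of your own. Each camera call takes 0.05 s, during which the arm holds its last target.

TASK

Set the depth stop on the stopper-drilling stand: by the black knob on its top end, lower the stop rod until its foot rests with a light press (about 4 N, never more than 15 N) on the rubber stopper, then swing the clamp lever fully home to lock the rod there and let go. The foot must stay lightly pressed on the stopper; leave the small beaker and the petri dish beside the stand where they are.

Things in the scene. Friction and masses are not known exactly. Their poses are not given: they have to be found in the camera images.
- stand: Fixed drilling stand. Origin: on the bench, on the vertical axis of rod and stage; x points from the rod to the column. Grey base 185 x 150 mm, 14 mm high; steel column 26 mm across, 70 mm along +x, top at z 190 mm; grey bracket arm 34 mm wide, z 157 to 183 mm, from the column to 46 mm on the rod's -x side, with a boss 40 mm across round the rod up to z 189 mm.
- stage: Fixed post under the rod, with all it carries: table, sprung seat (44 mm across) and the dark rubber stopper (33 mm across, 26 mm tall) fixed on it. Origin: the post's underside, 14 mm over the bench. The table's height varies and is not measured: the stopper's top is 86 to 102 mm over the bench. The seat yields 1 mm per 3 N, springs back and bottoms after 7 mm.
- stop_rod: Depth-stop rod, vertical, 12 mm across, foot 24 mm across; origin: centre of the foot's underside, 140 mm over the bench when fully raised; travel 62 mm straight down. Weight 1.5 N; dry friction of 6 N holds it where it is left, so with the clamp open 4.5 N moves it down, 7.5 N up; the press on the stopper adds to that. It cannot turn.
- rod_knob (a point): centre of the black round knob on top of the stop rod, 32 mm across and 40 mm tall, axis vertical, 135 mm above the foot's underside; gripped from above. It moves with the rod.
- lever_handle (a point): Centre of the upright black handle at the end of the clamp lever, z 222 mm: a post 16 mm across, straight from z 196 to 238 mm, with a ball 21 mm across on top (to z 252 mm); grip it or push it sideways. It circles the lever's vertical pivot at 85 mm radius; the pivot is 35 mm from the rod's axis on the stand's -x side. The lever arm is a bar 11 mm thick at z 191 mm.
- clamp_lever (a joint): Angle of the clamp lever: 0 = open, arm along the stand's -y axis; grows clockwise seen from above, the arm swinging toward the stand's -x axis, to the stop at 1.35 (fully home, locked). Dry friction of about 3 N at the handle holds it where it is left. Below 0.9 the rod is free; above 1.2 it is clamped.
- small_beaker: loose glass beaker, 56 mm across and 63 mm tall, standing beside the stand; a bystander. Origin: centre of its underside.
- petri: loose petri dish with lid, 63 mm across and 14 mm tall, lying beside the stand; a bystander. Origin: centre of its underside.

How it is judged:
By the outcome, as a careful person would: the job done as asked, in the order asked, and still so for the second after the job is handed in, with the robot touching nothing.
It also fails if it takes over 58 s, if anything falls off the work surface, if the arm or the gripper's body presses on something with over 40 N, if the wrist force passes 120 N, or if a joint passes its speed limit or range.

## Working session

There is one attempt and no reset: what is moved stays moved. The work goes in short steps, Python scripts to look and compute and a tool call to move; the robot and the scene stay as the last step left them, time stands still between calls to the robot, and variables do not carry over. Pictures are saved under pics/ and viewed, and the job is handed in when it is done.

Besides the shell and the picture viewer there is one more tool, called after "Request:" as a command line: name --pt "numbers of a row" for each row, then --argument value for the rest. play_rows: Moves the arm, as the interface text tells. Its arguments: {"type":"object","properties":{"increments":{"type":"array"},"newtons":{"type":"number"}},"required":["increments"]}

```bash
mkdir -p pics
python3 - <<'E'
from workcell import env
import cv2
s=env.state();print(s)
for n in("side","top","wrist"):
    im=env.grab_frame(n);cv2.imwrite(f"pics/{n}0.png",im[:,:,::-1]);print(n,env.calibration(n))
E
```

```text
{'time_s': 0.0, 'qpos': array([-6.42294185e+01,  1.83514885e+01,  8.97078039e+01, -2.00201776e-03,
        7.20435430e+01, -1.14646262e+00]), 'qvel': array([-0.09332395,  0.12046309, -0.0091133 ,  0.02080845, -0.01650206,
       -0.02827456]), 'effort': array([-6.57336568e-04, -4.12456334e+01, -2.31972635e+01,  7.25312345e-02,
        4.56444989e-02, -1.21014341e-04]), 'ee_pos': array([ 260.07484859, -512.27011114,  227.11232117]), 'ee_rot': array([-1.79897147e+02, -1.54542686e-04,  2.69176629e+01]), 'force': array([-0.14955065, -0.02582633, -0.14017948]), 'torque': array([0.01544214, 0.01338921, 0.02932448]), 'gripper_width': 91.45164756333911}
side {'fx': 421.5724915524102, 'fy': 421.5724915524102, 'cx': 253.09548635334636, 'cy': 198.10643122040307, 'dist_coeffs': array([-0.04303681,  0.        ,  0.        ,  0.        ,  0.        ]), 'R': array([[-0.96714182, -0.25411732, -0.00781621],
       [-0.16107414,  0.63623684, -0.75449175],
       [ 0.19670238, -0.72844154, -0.65626298]]), 't': array([613.00779022, 205.21301149, 927.32185849])}
top {'fx': 388.1628404463724, 'fy': 388.16
[... 214 characters left out ...]
[-0.9767111 ,  0.06262575, -0.20521558],
       [ 0.20455268, -0.01688816, -0.97870986]]), 't': array([  65.11234146,  640.24534382, 1004.42608354])}
wrist {'fx': 290.3711542045991, 'fy': 290.3711542045991, 'cx': 257.32127890724576, 'cy': 190.0617117077193, 'dist_coeffs': array([-0.06983239,  0.        ,  0.        ,  0.        ,  0.        ]), 'hand_eye': array([[-7.82045108e-04, -9.56517459e-01, -2.91674029e-01,
         8.32712159e+01],
       [ 9.99999336e-01, -5.01292622e-04, -1.03728620e-03,
        -7.90242135e-01],
       [ 8.45968320e-04, -2.91674646e-01,  9.56517216e-01,
        -1.56854947e+02],
       [ 0.00000000e+00,  0.00000000e+00,  0.00000000e+00,
         1.00000000e+00]])}
```

View pics/side0.png

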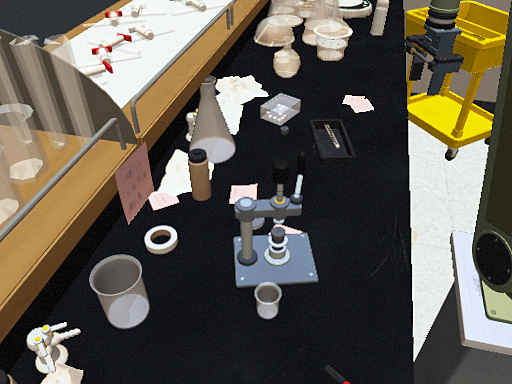

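View pics/top0.png

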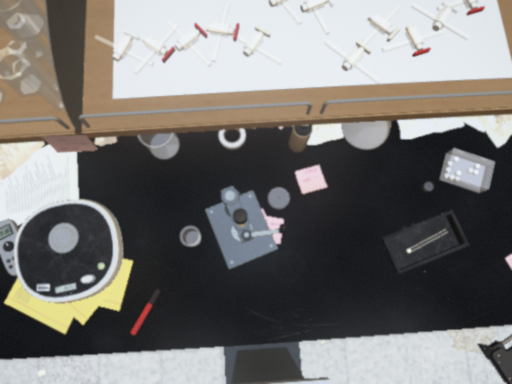

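View pics/wrist0.png

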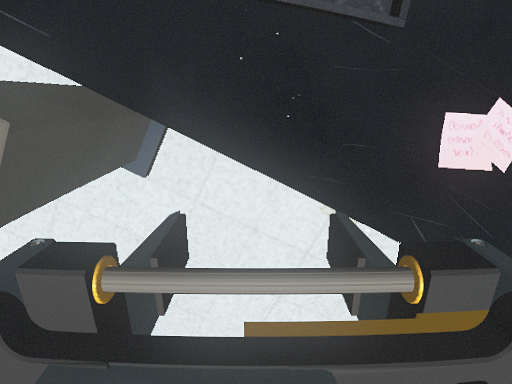

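The side view shows the stand at about (275,240), with the knob near (281,172) and the lever handle near (300,175). In the top view the stand is near (242,225). I'll zoom in.

Run:
```python
import cv2
a=cv2.imread("pics/side0.png")[140:320,210:340];cv2.imwrite("pics/side0z.png",cv2.resize(a,None,fx=3.3,fy=3.3,interpolation=2))
a=cv2.imread("pics/top0.png")[170:280,170:310];cv2.imwrite("pics/top0z.png",cv2.resize(a,None,fx=5,fy=5,interpolation=2))
```

```text
(no output)
```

View pics/side0z.png

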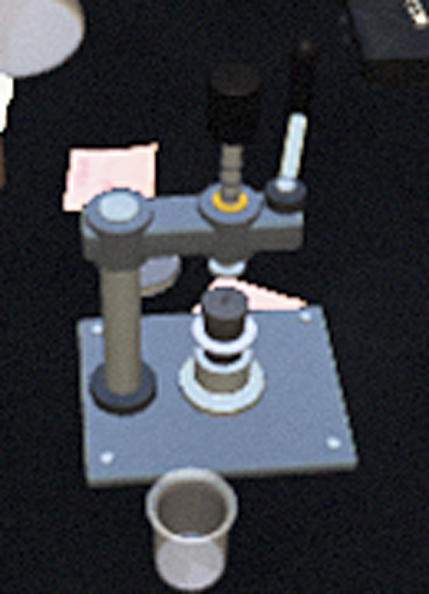

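View pics/top0z.png

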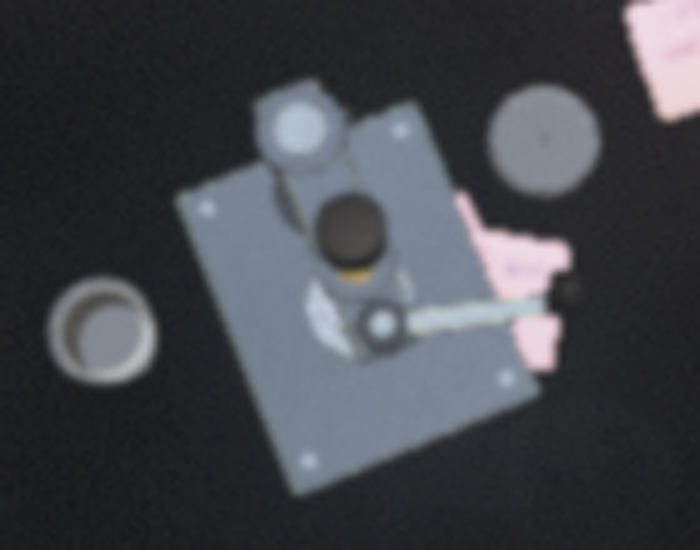

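```bash
cat > h.py <<'E'
from workcell import env
import numpy as np, cv2
def ray(n,uv):
    c=env.calibration(n);K=np.array([[c['fx'],0,c['cx']],[0,c['fy'],c['cy']],[0,0,1]])
    p=cv2.undistortPoints(np.array([[uv]],float),K,c['dist_coeffs'])[0,0]
    R=np.array(c['R']);return -R.T@c['t'],R.T@np.array([p[0],p[1],1])
def plane(n,uv,z):
    o,d=ray(n,uv);return o+d*(z-o[2])/d[2]
def tri(r):
    A=0;b=0
    for n,uv in r:
        o,d=ray(n,uv);d=d/np.linalg.norm(d);P=np.eye(3)-np.outer(d,d);A=A+P;b=b+P@o
    return np.linalg.solve(A,b)
def proj(n,X):
    c=env.calibration(n);K=np.array([[c['fx'],0,c['cx']],[0,c['fy'],c['cy']],[0,0,1]])
    return cv2.projectPoints(np.array([X],float),cv2.Rodrigues(np.array(c['R']))[0],np.array(c['t']),K,c['dist_coeffs'])[0][0,0]
S=lambda u,v:("side",(210+u/3.3,140+v/3.3))
T=lambda u,v:("top",(170+u/5,170+v/5))
E
python3 - <<'E'
from h import *
np.set_printoptions(precision=1,suppress=True)
cs=[plane(*T(*p),14) for p in[(177,198),(412,103),(540,392),(297,495)]]
for c in cs:print(c)
print("mean",np.mean(cs,0))
for i in range(4):
    d=cs[(i+1)%4]-cs[i];print(np.linalg.norm(d),np.degrees(np.arctan2(d[1],d[0])))
cs=[plane(*S(*p),14) for p in[(80,320),(322,308),(355,462),(90,477)]]
for c in cs:print(c)
print("meanS",np.mean(cs,0))
print("knob",tri([T(351,230),S(234,102)]),plane(*T(351,230),275))
print("knobtop",tri([T(351,222),S(235,75)]),plane(*T(351,222),295))
print("column top",tri([T(300,128),S(121,208)]),plane(*T(300,128),190),plane(*S(121,208),190))
print("pivot",tri([T(382,324),S(287,188)]),plane(*T(382,324),200))
print("handle top",tri([T(570,288),S(305,45)]),plane(*T(570,288),245),plane(*S(305,47),245))
print("handle bottom",tri([T(548,300),S(296,115)]))
print("stopper side z100,90",plane(*S(225,298),100),plane(*S(225,298),90))
print("beaker",plane(*T(103,330),63),plane(*S(192,510),63),"petri",plane(*T(545,140),14))
E
```

```text
[631.5 153.2  14. ]
[678.8  14.4  14. ]
[507.1 -46.7  14. ]
[458.7  93.3  14. ]
mean [569.   53.5  14. ]
146.6392133572605 -71.14920996432352
182.28896158271365 -160.42207247125341
148.14398104160256 109.06608470814346
182.83273934654227 19.104512746178184
[677.5  16.3  14. ]
[504.4 -40.6  14. ]
[459.5  97.4  14. ]
[629.5 153.7  14. ]
meanS [567.7  56.7  14. ]
knob [563.2  51.3 266.2] [563.2  51.3 275. ]
knobtop [563.5  50.9 285.6] [563.3  50.9 295. ]
column top [628.1  74.  187.3] [629.1  74.1 190. ] [625.7  77.2 190. ]
pivot [528.9  40.2 196.5] [529.8  40.2 200. ]
handle top [534.7 -45.2 246.4] [535.4 -45.3 245. ] [534.1 -44.8 245. ]
handle bottom [536.4 -39.6 192.7]
stopper side z100,90 [562.1  50.7 100. ] [563.9  41.   90. ]
beaker [552.  191.3  63. ] [549.8 197.7  63. ] petri [651.9 -61.1  14. ]
```

Request:
play_rows --pt "10 20 30 4 0" --pt "19 35 20 4 0" --pt "19 36 20 4 0" --pt "19 36 15 4 0" --pt "19 36 10 4 0" --pt "19 36 10 4 0" --pt "19 36 8 4 0" --pt "19 36 0 4 0" --pt "19 36 0 4 0" --pt "19 36 0 4 0" --pt "19 36 0 4 0" --pt "20 36 0 4 0" --pt "20 36 0 4 0" --pt "20 36 0 4 0" --pt "21 38 0 4 0" --pt "21 39 0 3 0" --pt "0 0 0 0 0" --pt "0 0 0 0 0"

```text
time_s: 2.4
ee_pos: [561.9, 51.0, 340.6]
ee_rot: [-179.9, 0.0, 89.9]
force: [0.3, 0.2, -0.2]
gripper_width: 91.3
```

Run:
```python
from h import *
s=env.state();print(s['ee_pos'],s['ee_rot'],s['force'],s['qpos'])
for n in("side","top","wrist"):
    im=env.grab_frame(n);cv2.imwrite(f"pics/{n}1.png",im[:,:,::-1])
print("foot",[plane(*S(228,268),z) for z in(125,132,140)])
```

```text
[561.94299688  50.9526961  340.5969478 ] [-1.79939486e+02  3.89057427e-02  8.99129719e+01] [ 0.26228062  0.17554336 -0.15609474] [ 4.03279150e+00  1.46626335e+01  7.88315553e+01 -3.45195904e-02
  8.65689645e+01  4.12192501e+00]
foot [array([561.64405189,  47.27203251, 125.        ]), array([560.35840767,  54.38358165, 132.        ]), array([558.88909998,  62.51106638, 140.        ])]
```

View pics/wrist1.png

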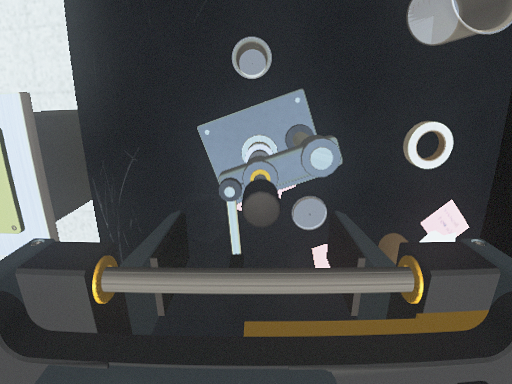

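The wrist view puts the knob at about (261,203), between the open jaws. I'll project the estimated knob centre into this view to check it.

Run:
```python
from h import *
from scipy.spatial.transform import Rotation as Ro
s=env.state();c=env.calibration("wrist")
R=Ro.from_euler('xyz',s['ee_rot'],degrees=True).as_matrix()
M=np.eye(4);M[:3,:3]=R;M[:3,3]=s['ee_pos'];M=M@c['hand_eye'];W=np.linalg.inv(M)
K=np.array([[c['fx'],0,c['cx']],[0,c['fy'],c['cy']],[0,0,1]])
for X in([563.2,51.3,286],[563.2,51.3,246],[529.9,40,197],[628.5,75,190]):
    print(X,cv2.projectPoints(np.array([X],float),cv2.Rodrigues(W[:3,:3])[0],W[:3,3],K,c['dist_coeffs'])[0][0,0])
a=cv2.imread("pics/wrist1.png")[130:270,200:350];cv2.imwrite("pics/w1z.png",cv2.resize(a,None,fx=4,fy=4,interpolation=2))
```

```text
[563.2, 51.3, 286] [259.40618585 212.48258103]
[563.2, 51.3, 246] [259.06397653 196.47698506]
[529.9, 40, 197] [228.15019384 192.35626707]
[628.5, 75, 190] [319.2128694  159.08938681]
```

View pics/w1z.png

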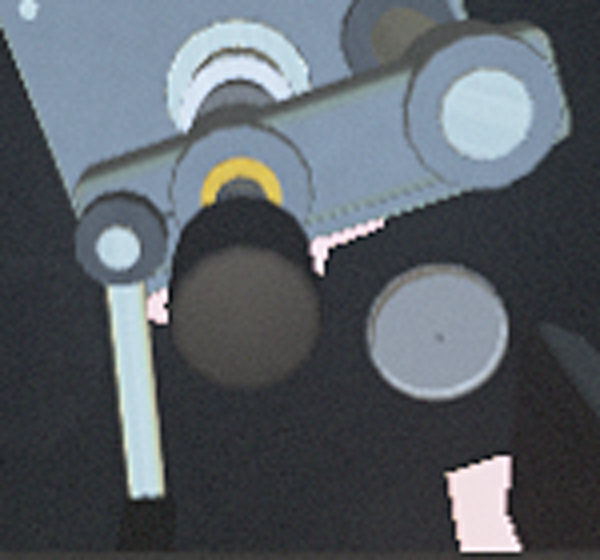

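Request:
play_rows --pt "2 0.6 -15 0 0" --pt "0 0 -20 0 0" --pt "0 0 -20 0 0" --pt "0 0 -15 0 0" --pt "0 0 -10 0 0" --pt "0 0 0 0 0" --pt "0 0 0 0 0"

```text
time_s: 3.42
ee_pos: [564.7, 51.9, 261.6]
ee_rot: [179.9, -0.0, 89.9]
force: [-0.7, 1.4, 0.1]
gripper_width: 91.4
```

Run:
```python
from h import *
ims=[cv2.cvtColor(env.grab_frame(n),4) for n in("side","wrist")]
a=cv2.resize(ims[0][140:320,210:340],None,fx=2.6,fy=2.6);b=cv2.resize(ims[1][140:320,140:360],None,fx=2,fy=2)
h=max(a.shape[0],b.shape[0]);f=lambda i:cv2.copyMakeBorder(i,0,h-i.shape[0],0,0,0)
cv2.imwrite("pics/c2.png",np.hstack([f(a),f(b)]))
```

```text
(no output)
```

View pics/c2.png

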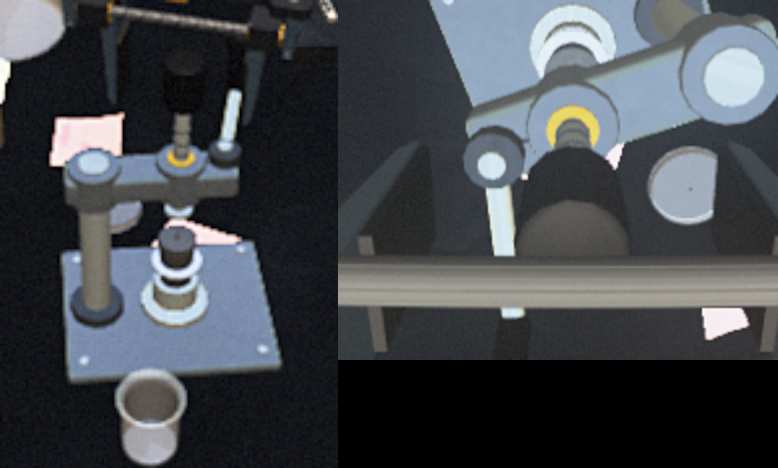

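The jaws are centred on the knob (about 570 against 573 in the composite). Closing now.

Request:
play_rows --pt "0 0 0 0 1" --pt "0 0 0 0 1" --pt "0 0 0 0 1" --pt "0 0 0 0 1" --pt "0 0 0 0 1" --pt "0 0 0 0 1" --pt "0 0 0 0 1" --pt "0 0 0 0 1" --newtons 25

```text
time_s: 4.53
ee_pos: [564.5, 51.9, 261.0]
ee_rot: [180.0, 0.0, 89.9]
force: [1.4, 0.5, -0.1]
gripper_width: 31.4
```

Request:
play_rows --pt "0 0 -2 0 1" --pt "0 0 -2 0 1" --pt "0 0 -2 0 1" --pt "0 0 -2 0 1" --pt "0 0 -2 0 1" --pt "0 0 -2 0 1" --pt "0 0 0 0 1"

```text
time_s: 5.4
ee_pos: [564.5, 51.9, 248.6]
ee_rot: [180.0, 0.0, 89.9]
force: [1.4, -0.6, 2.1]
gripper_width: 31.6
```

Run:
```python
from h import *
im=cv2.cvtColor(env.grab_frame("side"),4)
cv2.imwrite("pics/c3.png",cv2.resize(im[150:300,230:340],None,fx=5,fy=4))
s=env.state();print(s['ee_pos'],s['force'])
```

```text
[564.50468341  51.8923721  248.64147729] [ 0.90307657 -0.25477438  2.39768387]
```

View pics/c3.png

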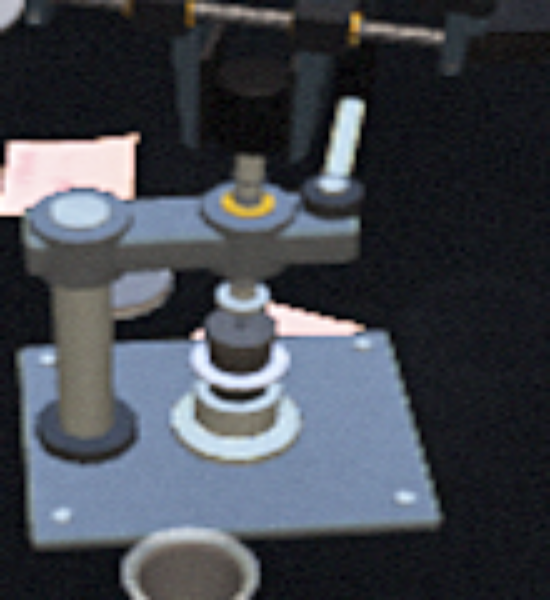

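The foot's underside is at about (243,302) and the stopper top at about (240,325), a gap of roughly 15 mm. I'll keep going down.

Request:
play_rows --pt "0 0 -2 0 1" --pt "0 0 -2 0 1" --pt "0 0 -1 0 1" --pt "0 0 -1 0 1" --pt "0 0 -1 0 1"

```text
time_s: 6.08
ee_pos: [564.5, 51.9, 242.0]
ee_rot: [180.0, 0.0, 89.9]
force: [1.9, 0.1, 3.7]
gripper_width: 31.6
```

Request:
play_rows --pt "0 0 -0.5 0 1" --pt "0 0 -0.5 0 1" --pt "0 0 -0.5 0 1"

```text
time_s: 6.45
ee_pos: [564.5, 51.9, 240.5]
ee_rot: [180.0, -0.0, 89.9]
force: [2.1, 0.2, 4.5]
gripper_width: 31.5
```

Request:
play_rows --pt "0 0 -0.5 0 1" --pt "0 0 -0.5 0 1"

```text
time_s: 6.7
ee_pos: [564.5, 51.9, 239.5]
ee_rot: [180.0, -0.0, 89.9]
force: [2.6, -0.4, 3.8]
gripper_width: 31.4
```

Request:
play_rows --pt "0 0 -0.5 0 1" --pt "0 0 -0.5 0 1"

```text
time_s: 6.95
ee_pos: [564.5, 51.9, 238.5]
ee_rot: [180.0, -0.0, 89.9]
force: [3.2, -0.5, 5.0]
gripper_width: 31.3
```

Request:
play_rows --pt "0 0 -0.5 0 1" --pt "0 0 -0.5 0 1"

```text
time_s: 7.2
ee_pos: [564.5, 51.9, 237.5]
ee_rot: [180.0, 0.0, 89.9]
force: [2.4, 0.0, 5.0]
gripper_width: 31.4
```

Request:
play_rows --pt "0 0 -0.5 0 1" --pt "0 0 -0.5 0 1"

```text
time_s: 7.45
ee_pos: [564.4, 51.9, 236.5]
ee_rot: [180.0, 0.0, 89.9]
force: [3.3, -0.0, 5.2]
gripper_width: 31.8
```

Request:
play_rows --pt "0 0 -0.5 0 1" --pt "0 0 -0.5 0 1"

```text
time_s: 7.7
ee_pos: [564.5, 51.9, 235.5]
ee_rot: [180.0, -0.0, 89.9]
force: [3.8, 0.2, 4.9]
gripper_width: 31.4
```

Run:
```python
from h import *
im=cv2.cvtColor(env.grab_frame("side"),4)
cv2.imwrite("pics/c4.png",cv2.resize(im[190:270,240:320],None,fx=7,fy=7))
s=env.state();print(s['ee_pos'],s['force'])
```

```text
[564.42380881  51.90643819 235.41130861] [ 3.8549615  -0.25663407  3.95143305]
```

View pics/c4.png

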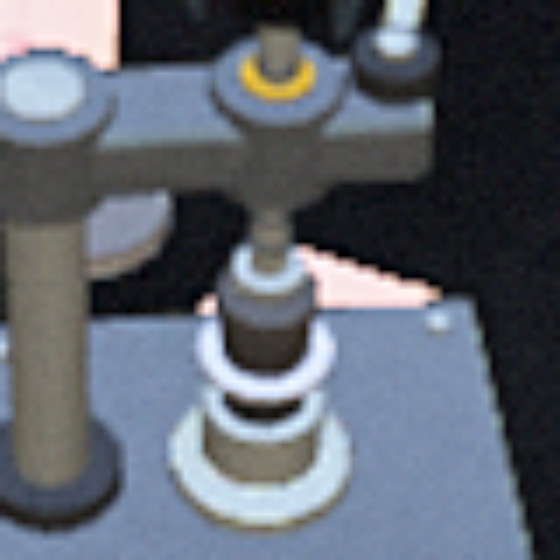

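The picture shows the foot's lower edge at about v=300 and the stopper's front rim at about v=328, so there is still a gap of a few mm. Continuing, with a small sideways shift to relieve the x force.

Request:
play_rows --pt "0.3 0 -0.5 0 1" --pt "0 0 -0.5 0 1" --pt "0 0 -0.5 0 1"

```text
time_s: 8.12
ee_pos: [564.5, 51.9, 233.9]
ee_rot: [-180.0, 0.0, 89.9]
force: [2.8, 0.1, 4.6]
gripper_width: 31.5
```

Request:
play_rows --pt "0 0 -0.5 0 1" --pt "0 0 -0.5 0 1"

```text
time_s: 8.38
ee_pos: [564.5, 51.9, 232.9]
ee_rot: [-180.0, -0.0, 89.9]
force: [2.6, 0.3, 4.4]
gripper_width: 31.8
```

Request:
play_rows --pt "0 0 -0.5 0 1" --pt "0 0 -0.5 0 1"

```text
time_s: 8.62
ee_pos: [564.5, 51.9, 231.9]
ee_rot: [-180.0, 0.0, 89.9]
force: [2.7, -0.3, 5.0]
gripper_width: 31.3
```

Request:
play_rows --pt "0 0 -0.5 0 1" --pt "0 0 -0.5 0 1"

```text
time_s: 8.88
ee_pos: [564.5, 51.9, 230.9]
ee_rot: [-180.0, 0.0, 89.9]
force: [0.9, 0.2, 5.2]
gripper_width: 31.2
```

Request:
play_rows --pt "0 0 -0.5 0 1" --pt "0 0 -0.5 0 1"

```text
time_s: 9.12
ee_pos: [564.5, 51.9, 229.9]
ee_rot: [-180.0, 0.0, 89.9]
force: [2.0, 0.1, 5.5]
gripper_width: 31.8
```

Request:
play_rows --pt "0 0 -0.5 0 1" --pt "0 0 -0.5 0 1"

```text
time_s: 9.38
ee_pos: [564.5, 51.9, 229.3]
ee_rot: [180.0, -0.0, 89.9]
force: [0.9, -0.4, 6.9]
gripper_width: 31.5
```

Request:
play_rows --pt "0 0 -0.3 0 1" --pt "0 0 -0.2 0 1"

```text
time_s: 9.62
ee_pos: [564.5, 51.9, 229.0]
ee_rot: [180.0, -0.0, 89.9]
force: [0.7, 0.1, 7.9]
gripper_width: 31.6
```

Run:
```python
from h import *
F=[];Z=[]
for i in range(4):
    im=cv2.cvtColor(env.grab_frame("side"),4);s=env.state();F.append(s['force']);Z.append(s['ee_pos'][2])
print(np.array(F),Z)
cv2.imwrite("pics/c5.png",cv2.resize(im[190:270,240:320],None,fx=7,fy=7))
```

```text
[[ 1.07863434 -0.57983998  7.11693348]
 [ 0.91254488 -0.23394807  7.54726138]
 [ 1.44171425 -0.83071709  7.39170204]
 [ 0.25989104 -1.19117367  7.72825127]] [np.float64(229.0191419238203), np.float64(228.99998041445716), np.float64(229.02138249392573), np.float64(229.0392333022513)]
```

View pics/c5.png

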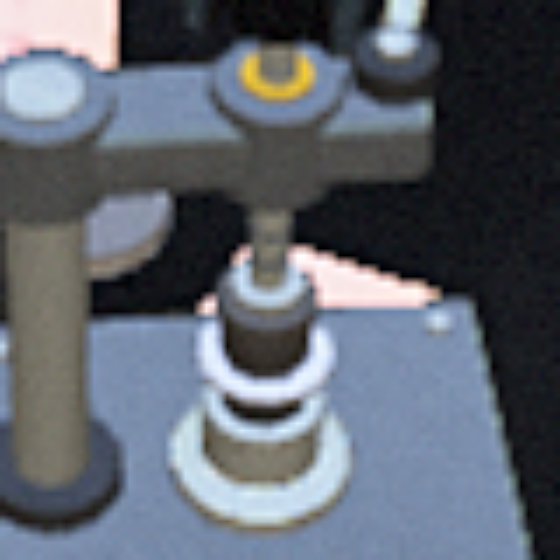

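Contact: the force rises 3 N/mm below z≈230, and the press is now about 3 N. One more small step.

Request:
play_rows --pt "0 0 -0.2 0 1" --pt "0 0 -0.2 0 1"

```text
time_s: 10.07
ee_pos: [564.5, 51.9, 228.8]
ee_rot: [180.0, -0.0, 89.9]
force: [0.8, 0.1, 8.5]
gripper_width: 31.5
```

Run:
```python
from h import *
F=[]
for i in range(5):
    env.grab_frame("side");s=env.state();F.append([s['force'][2],s['ee_pos'][2]])
print(np.array(F))
```

```text
[[  7.47337844 228.77575674]
 [  7.76661871 228.78589814]
 [  8.60193475 228.79697602]
 [  8.00276959 228.79639659]
 [  8.96789531 228.77563285]]
```

Press is about 3.7–4 N. Releasing and lifting.

Request:
play_rows --pt "0 0 0 0 0.5" --pt "0 0 0 0 0.3" --pt "0 0 0 0 0.2" --pt "0 0 0 0 0.2" --pt "0 0 0 0 0.2" --pt "0 0 0 0 0.2" --pt "0 0 10 0 0.2" --pt "0 0 25 0 0.2" --pt "0 0 30 0 0.2" --pt "0 0 30 0 0.2" --pt "0 0 0 0 0.2" --pt "0 0 0 0 0.2"

```text
time_s: 11.82
ee_pos: [564.2, 51.8, 322.4]
ee_rot: [-179.9, 0.0, 89.9]
force: [-0.3, -0.7, -0.8]
gripper_width: 73.0
```

Run:
```python
from h import *
s=env.state();print(s['ee_pos'],s['force'],s['gripper_width'])
ims=[cv2.cvtColor(env.grab_frame(n),4) for n in("side","wrist")]
cv2.imwrite("pics/w6.png",ims[1])
cv2.imwrite("pics/s6.png",cv2.resize(ims[0][140:290,220:340],None,fx=4,fy=4))
```

```text
[564.2205226   51.84844103 322.42872258] [-0.28157264 -0.71332407 -0.75277995] 72.98693469830901
```

View pics/s6.png

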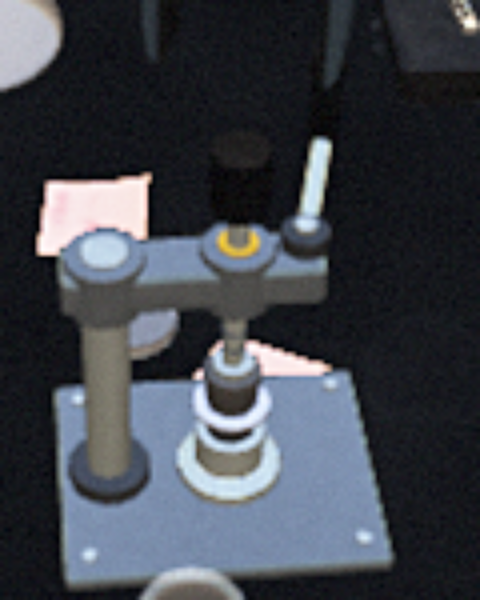

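View pics/w6.png

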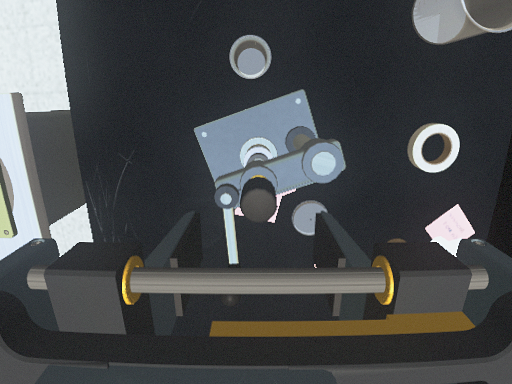

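The foot rests on the stopper (side crop, about (235,370)). The handle ball shows at (230,299) in the wrist view, so I'll locate it from there.

Run:
```python
from h import *
from scipy.spatial.transform import Rotation as Ro
s=env.state();c=env.calibration("wrist")
R=Ro.from_euler('xyz',s['ee_rot'],degrees=True).as_matrix()
M=np.eye(4);M[:3,:3]=R;M[:3,3]=s['ee_pos'];M=M@c['hand_eye']
K=np.array([[c['fx'],0,c['cx']],[0,c['fy'],c['cy']],[0,0,1]])
for uv,z in(((230,299),241.5),((226.5,197.5),198),((323,160),190),((258,200),255)):
    p=cv2.undistortPoints(np.array([[uv]],float),K,c['dist_coeffs'])[0,0];d=M[:3,:3]@[p[0],p[1],1];o=M[:3,3]
    print(uv,o+d*(z-o[2])/d[2])
```

```text
(230, 299) [536.65461946 -47.56763239 241.5       ]
(226.5, 197.5) [532.02670329  42.39827107 198.        ]
(323, 160) [629.92160969  79.50085621 190.        ]
(258, 200) [564.12719321  59.20969503 255.        ]
```

Request:
play_rows --pt "-7 -24 0 1 0.2" --pt "-7 -25 0 1 0.2" --pt "-7 -24 0 1 0.2" --pt "-7 -24 0 0 0.2" --pt "0 0 -20 0 0.2" --pt "0 0 -20 0 0.2" --pt "0 0 -20 0 0.2" --pt "0 0 -20 0 0.2" --pt "0 0 -18 0 0.2" --pt "0 0 0 0 0.2" --pt "0 0 0 0 0.2"

```text
time_s: 13.3
ee_pos: [536.8, -45.1, 225.3]
ee_rot: [180.0, 0.0, 92.9]
force: [0.1, -0.0, 0.5]
gripper_width: 72.6
```

Run:
```python
from h import *
s=env.state();print(s['ee_pos'],s['ee_rot'],s['force'],s['gripper_width'])
ims=[cv2.cvtColor(env.grab_frame(n),4) for n in("top","wrist","side")]
cv2.imwrite("pics/w7.png",ims[1])
cv2.imwrite("pics/s7.png",np.hstack([cv2.resize(ims[2][110:260,240:340],(400,600)),cv2.resize(ims[0][170:280,210:320],(400,600))]))
```

```text
[536.79355125 -45.14324549 225.28852363] [1.79985992e+02 1.06981487e-03 9.29162193e+01] [ 0.14009396 -0.02484843  0.4872553 ] 72.5753483800082
```

View pics/s7.png

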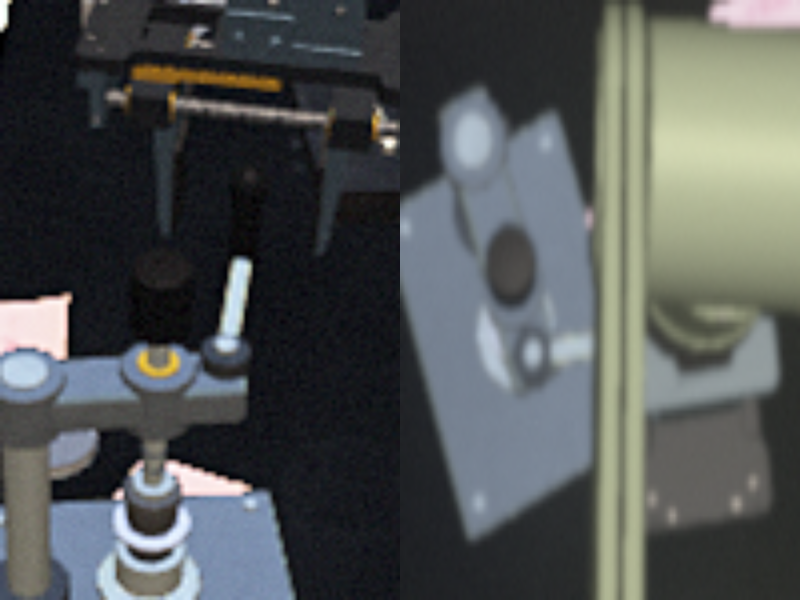

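View pics/w7.png

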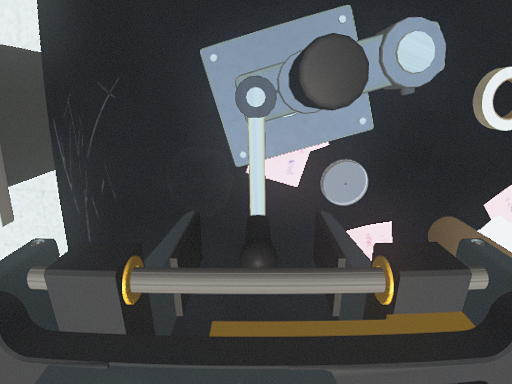

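The wrist view shows the handle (258,255) midway between the jaws. I'll close loosely around it and compute the arc.

Run:
```python
import numpy as np
P=np.array([531,40.5]);a=np.radians(-86.1-np.arange(0,77,4));p=P+85.8*np.c_[np.cos(a),np.sin(a)]
acc=p[0].copy()
for i in range(1,len(p)):
    d=np.round(p[i]-acc,1);acc+=d;print(i,d,acc.round(1))
```

```text
1 [-6.  -0.2] [530.8 -45.3]
2 [-6.   0.2] [524.8 -45.1]
3 [-5.9  0.7] [518.9 -44.4]
4 [-5.9  1. ] [513.  -43.4]
5 [-5.8  1.5] [507.2 -41.9]
6 [-5.7  1.8] [501.5 -40.1]
7 [-5.6  2.3] [495.9 -37.8]
8 [-5.3  2.6] [490.6 -35.2]
9 [-5.2  3. ] [485.4 -32.2]
10 [-5.   3.4] [480.4 -28.8]
11 [-4.7  3.7] [475.7 -25.1]
12 [-4.4  4. ] [471.3 -21.1]
13 [-4.2  4.3] [467.1 -16.8]
14 [-3.8  4.6] [463.3 -12.2]
15 [-3.6  4.8] [459.7  -7.4]
16 [-3.1  5.1] [456.6  -2.3]
17 [-2.8  5.3] [453.8   3. ]
18 [-2.4  5.5] [451.4   8.5]
19 [-2.1  5.6] [449.3  14.1]
```

Request:
play_rows --pt "0 0 -3 0 0.7" --pt "0 0 -3 0 0.7" --pt "0 0 0 0 0.7" --pt "0 0 0 0 0.7" --pt "0 0 0 0 0.7" --pt "0 0 0 0 0.7" --newtons 20

```text
time_s: 14.2
ee_pos: [536.7, -45.1, 219.1]
ee_rot: [180.0, 0.0, 92.9]
force: [0.2, 0.2, 1.3]
gripper_width: 27.6
```

Request:
play_rows --pt "-6 -0.2 0 -4 0.7" --pt "-6 0.2 0 -4 0.7" --pt "-5.9 0.7 0 -4 0.7" --pt "-5.9 1 0 -4 0.7" --pt "-5.8 1.5 0 -4 0.7" --pt "-5.7 1.8 0 -4 0.7" --pt "-5.6 2.3 0 -4 0.7"

```text
time_s: 15.08
ee_pos: [496.7, -37.9, 219.2]
ee_rot: [179.8, -0.1, 64.8]
force: [3.3, 0.2, -1.8]
gripper_width: 27.7
```

Request:
play_rows --pt "-5.3 2.6 0 -4 0.7" --pt "-5.2 3 0 -4 0.7" --pt "-5 3.4 0 -4 0.7" --pt "-4.7 3.7 0 -4 0.7" --pt "-4.4 4 0 -4 0.7" --pt "-4.2 4.3 0 -4 0.7"

```text
time_s: 15.82
ee_pos: [468.1, -17.3, 219.2]
ee_rot: [179.8, -0.1, 40.8]
force: [4.6, -2.0, -2.7]
gripper_width: 27.2
```

Request:
play_rows --pt "-3.8 4.6 0 -4 0.7" --pt "-3.6 4.8 0 -4 0.7"

```text
time_s: 16.08
ee_pos: [460.9, -8.2, 219.2]
ee_rot: [179.8, -0.1, 32.8]
force: [4.8, -4.0, -3.3]
gripper_width: 27.5
```

Request:
play_rows --pt "-1.6 2.5 0 -2 0.7" --pt "0 0 0 0 0.7"

```text
time_s: 16.32
ee_pos: [459.1, -5.6, 219.2]
ee_rot: [179.8, -0.1, 30.9]
force: [4.1, -3.0, -3.2]
gripper_width: 27.5
```

Request:
play_rows --pt "-0.8 1.3 0 -1 0.7" --pt "0 0 0 0 0.7"

```text
time_s: 16.58
ee_pos: [458.4, -4.4, 219.2]
ee_rot: [179.8, -0.1, 29.9]
force: [4.2, -3.3, -3.1]
gripper_width: 27.3
```

Request:
play_rows --pt "-0.8 1.3 0 -1 0.7" --pt "-0.8 1.3 0 -1 0.7"

```text
time_s: 16.82
ee_pos: [457.0, -2.0, 219.2]
ee_rot: [179.8, -0.1, 27.9]
force: [4.4, -3.5, -4.1]
gripper_width: 27.3
```

Request:
play_rows --pt "-0.7 1.3 0 -1 0.7" --pt "0 0 0 0 0.7"

```text
time_s: 17.08
ee_pos: [456.5, -0.9, 219.2]
ee_rot: [179.8, -0.1, 26.9]
force: [5.4, -4.8, -3.6]
gripper_width: 27.4
```

Request:
play_rows --pt "-0.7 1.3 0 -1 0.7" --pt "0 0 0 0 0.7"

```text
time_s: 17.32
ee_pos: [456.6, -0.7, 219.2]
ee_rot: [179.6, -0.2, 26.0]
force: [7.6, -8.3, -5.6]
gripper_width: 27.3
```

The position has stalled while the force rises, so the lever is at its stop. A bit more push to seat it.

Request:
play_rows --pt "-0.7 1.3 0 0 0.7" --pt "0 0 0 0 0.7"

```text
time_s: 17.58
ee_pos: [456.6, -0.5, 219.2]
ee_rot: [179.4, -0.2, 26.0]
force: [9.6, -11.1, -6.1]
gripper_width: 27.4
```

Request:
play_rows --pt "-0.5 1 0 0 0.7" --pt "0 0 0 0 0.7"

```text
time_s: 17.82
ee_pos: [456.5, -0.5, 219.2]
ee_rot: [179.3, -0.2, 26.0]
force: [10.6, -15.4, -7.0]
gripper_width: 27.6
```

Request:
play_rows --pt "1 -1.8 0 0 0.7" --pt "1 -1.8 0 0 0.7" --pt "0 0 0 0 0.5" --pt "0 0 0 0 0.3" --pt "0 0 0 0 0.2" --pt "0 0 0 0 0.2" --pt "0 0 0 0 0.2"

```text
time_s: 18.7
ee_pos: [454.8, 0.4, 219.1]
ee_rot: [-180.0, 0.0, 25.9]
force: [-0.4, 0.1, -0.1]
gripper_width: 72.6
```

Request:
play_rows --pt "0 0 15 0 0.2" --pt "0 0 25 0 0.2" --pt "0 0 30 0 0.2" --pt "0 0 30 0 0.2" --pt "-5 -15 10 0 0.2" --pt "-10 -30 0 0 0.2" --pt "-10 -35 0 0 0.2" --pt "-10 -40 0 0 0.2" --pt "-10 -40 0 0 0.2" --pt "-5 -35 0 0 0.2" --pt "0 0 0 0 0.2" --pt "0 0 0 0 0.2"

```text
time_s: 20.2
ee_pos: [404.4, -194.6, 328.8]
ee_rot: [-179.9, 0.0, 25.9]
force: [-0.2, -0.2, 0.2]
gripper_width: 73.0
```

Run:
```python
from h import *
s=env.state();print(s['ee_pos'],s['force'],s['gripper_width'])
for n in("side","top"): cv2.imwrite(f"pics/{n}8.png",cv2.cvtColor(env.grab_frame(n),4))
a=cv2.imread("pics/side8.png")[140:320,210:340];cv2.imwrite("pics/side8z.png",cv2.resize(a,None,fx=3.3,fy=3.3,interpolation=2))
a=cv2.imread("pics/top8.png")[170:280,170:310];cv2.imwrite("pics/top8z.png",cv2.resize(a,None,fx=5,fy=5,interpolation=2))
```

```text
[ 404.36697041 -194.56149936  328.7939122 ] [-0.17649502 -0.19514373  0.24818719] 72.98721995713409
```

View pics/side8z.png

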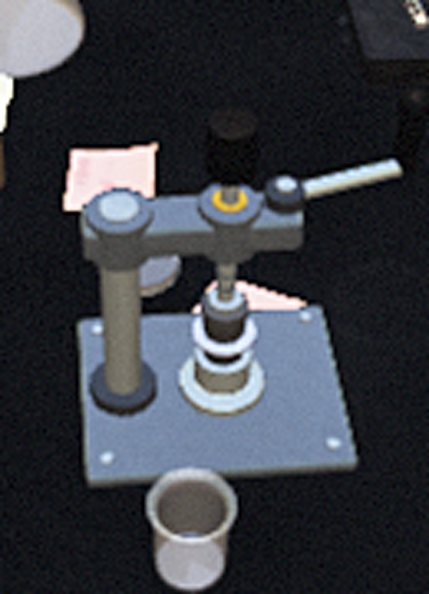

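View pics/top8z.png

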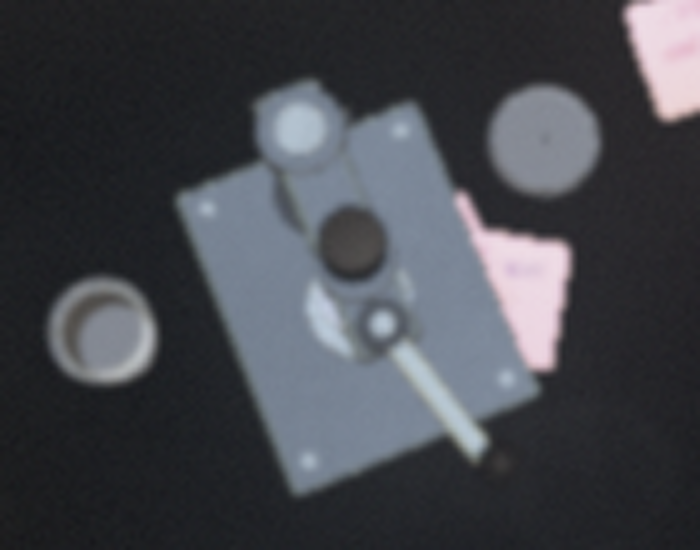

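The foot is still seated on the stopper, and the beaker and dish have not moved. I'll check the lever angle, with the handle top at (498,460) in the crop.

Run:
```python
from h import *
h=plane(*T(498,460),245);p=plane(*T(382,324),200);print(h,p)
for P in(p[:2],np.array([530.5,40.3])):
    print(np.degrees(np.arctan2(*(h[:2]-P)[::-1])),np.radians(-70.8-np.degrees(np.arctan2(*(h[:2]-P)[::-1]))))
d0=cv2.imread("pics/side0.png").astype(int);d1=cv2.imread("pics/side8.png").astype(int)
print("beaker diff",abs(d0-d1)[280:320,250:285].mean(),"bg",abs(d0-d1)[280:320,330:365].mean())
env.job_done()
```

```text
[460.94838249  -7.15701178 245.        ] [529.77935012  40.24237914 200.        ]
-145.44735431338478 1.3028421106713555
-145.69318961931612 1.3071327461775049
beaker diff 3.6354761904761905 bg 4.724047619047619
the job is handed in; nothing more can be done
```

The stop rod is lowered onto the rubber stopper with a press of about 4 N, the clamp lever is swung to its stop, and the job is handed in at about 20 s of the 58 s.

- **Press:** While lowering, the force rose about 3 N per mm once the foot touched the stopper. I stopped about 1.3 mm below contact, with readings of 7.5 to 9 N against about 4.7 N of sliding friction. That puts the press at roughly 3 to 4.5 N. This is from before the clamp was closed; I could not measure the press afterwards.
- **Lever:** I pushed the handle round until it stopped moving and the force rose to about 19 N sideways, well under the 40 N limit. The last top picture puts the lever at about 1.30 to 1.31 rad, slightly short of the nominal 1.35. The gap is about what the measurement error allows (4 mm at the handle), and the lever is well above the 1.2 clamping limit.
- **Final state:** The gripper is open and well clear, with about 0 N on the wrist. The last pictures show the foot still on the stopper. The beaker is unchanged by picture comparison, and the petri dish looks unmoved.

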